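# Dock the electrode board and close its catch

## Robot

A 6-joint arm with a two-finger parallel gripper is mounted at the origin on the work surface. World frame = base frame: x ahead of the robot, y to its left, z up, the work surface at z = 0. Lengths are in m, angles in rad, forces in N, time in s.
With the tool pointing down it reaches from about 0.325 to 0.9 m from the base axis. Payload 6.1 kg.
Tool frame: the origin (TCP) lies midway between the tips of the shut fingers; the grasp point (between the pads) lies 19 mm behind it; x points along the fingers, y is the direction in which the jaws open and shut, and the axes are right-handed (so a half turn about x gives the same grasp; the last joint's range is limited). The gripper opens to 85 mm and grips with 20 to 120 N. Pads are 22 mm wide; open, the fingers measure 114 mm over their backs; the gripper's body (76 mm by 85 mm) begins 54 mm behind the grasp point. The pads swing forward as they close: fully open they stand 13 mm farther back than shut.
Start: joints at [-1.306, 0.22, 1.526, -0, 1.395, -0.126], TCP at [0.238, -0.578, 0.231] pointing down, gripper open.
Joint ranges: [-2.98, 2.98], [-0.91, 2.08], [0.09, 2.57], [-1.24, 4.39], [0.2, 2.65], [-2.68, 2.68]. Speed limits (rad/s): [2.57, 2.57, 3.01, 3.14, 3.14, 3.14].

## Interface

Orientations are given as [roll, pitch, yaw] about the fixed x, y, z axes, in that order (R = Rz(yaw) Ry(pitch) Rx(roll)).
In Python, from plant import movep, move_l, set_joints, gripper_to, hold, inverse_kinematics, observe, get_image, get_calibration, Unreachable, job_done gives the robot as it stands. Calls block until the motion is done:
- movep(position, orientation): joint-space move of the TCP to a pose.
- move_l(position, feed=0.15, rotation=None, max_force=None): straight line of the TCP; rotation=None keeps the orientation; feed is the mean speed in m/s. With max_force (N) it stops when the force on the tool has changed by that much, and returns True; else False.
- set_joints(angles): joint-space move.
- gripper_to(opening, f_grip=None): finger opening in m; f_grip is the grip in N (None keeps the last); returns when the fingers have stopped.
- hold(seconds).
- inverse_kinematics(position, orientation): joint angles nearest the present ones, or None.
- observe(): the state.
- get_image(name): name is "side" or "top"; returns (picture, depth): 384x512x3 uint8, red, green, blue; 384x512 float32, m along the optical axis (not along the pixel's ray), 0 where there is no reading.
- get_calibration(name): a dict with "intrinsics" (3x3 intrinsics, pixels), "dist_coeffs" ([k1, k2, p1, p2, k3] as OpenCV has them; the pictures are not rectified), "world_from_camera" (4x4, takes a point from camera to world coordinates). Camera axes: x right, y down, z forward; pixel columns grow to the right and rows downward; lengths in m; the calibration is good to about 2 mm. A picture is of the moment at which its call begins. get_calibration takes no time and is no camera call.
A pose or a line that the arm cannot do raises Unreachable and nothing moves.
- job_done(): hands the job in, once; it reports no verdict.
The state is a dict: "time_s": time; "q": joint angles; "joint_velocities": joint speeds; "joint_torque": joint torques, N m; "eef_pos": TCP position; "tcp_rot": TCP orientation; "ft_force": force on the tool from outside, world axes, zero at the start; "torque": the same for the moment, N m; "opening": finger opening in m.
Only numpy, scipy, OpenCV 4.12 (cv2) and the standard library are available. Lean on these libraries where they do the work, as an engineer would, in place of code of your own. Each camera call takes 0.05 s, during which the arm holds its last target. There are 200 camera calls.

## Task

With a fingertip, push the cork-framed brass board along the wooden rails it stands on until you feel it drop into the notches. Then push the steel catch round by its black pin until it lies fully shut over the board's edge. Only push: do not lift the board, do not close the catch before the board has dropped, and leave the other things on the table where they are.

Things in the scene. Friction and masses are not known exactly. Their poses are not given: they have to be found in the camera images.
- dock: Fixed wooden base, 130 wide (x) by 310 mm long (y from -200 to +110), origin on the table under the seat's centre; +y = the way the board is pushed, z up. Four rails along y at x = +-22 and +-44 mm, tops 16 mm above the table. Side guides at x = +-57 to +-64 mm, tops 28 mm above the table. End block at y = 80 to 110 mm, top 36.5 mm above the table, carries the catch.
- board: Loose board on the rails: brass plate in a cork rim, 110 (x) by 130 mm (y), 0.3 to 0.65 kg, axes as the dock's. Origin at its centre at the bottom of its feet (8 mm high); brass surface 14 mm, rim top 24 mm above it, rim 11 mm wide. Starts 50 to 115 mm short of the seat on the dock's -y side; slides with some 1.5 to 5 N. Until it has dropped it stands in the way of the catch.
- seat (a point): Where the board's origin is when home: centre of the seat, at the bottom of the notches, 9 mm above the table; axes as the dock's. The notches are 7 mm deep and 19 mm long, at y = +45 mm in the outer rails (front feet), -45 mm in the inner rails (rear feet); feet 15 mm long. With all four feet over them the board drops 7 mm at once and stops hard; rim top then 33 mm above the table.
- pivot (a point): Point on the vertical axis of the catch, 37.5 mm above the table, on the end block at dock x = 0, y = +93 mm.
- latch_pin (a point): Top of the upright black pin on the catch: pin 11 mm in diameter, standing from 43 to 81.5 mm above the table (this point 81.5 mm), 42 mm from the pivot axis. It may be pushed from the side.
- latch (a joint): Angle of the catch, rad: flat steel bar 16 mm wide, reaching 53 mm from its pivot, underside 37.5 mm above the table. 0 = shut against its stop, pointing to the dock's -y over the board's front rim; 1.57 = open, pointing to the dock's -x. Turns anticlockwise from above to shut. Starts at 1.35 to 1.7; light friction (about 1 N at the pin), stays where left.
- brass_electrode: Bystander: brass cylinder standing on the table, 30 diameter by 85 mm high, on the dock's -x side, about 125 mm from its centre line. Origin at the centre of its underside.
- steel_cup: Bystander: steel cylinder, 34 diameter by 40 mm, on the dock's +x side. Origin at the centre of its underside.
- dropper: Bystander: amber bottle, 28 diameter by 62 mm, on the dock's +x side. Origin at the centre of its underside.
- vial_rack: Bystander: white rack 60 by 120 mm with vials, 64 mm high. Origin at the centre of its underside.
- spare_plate: Bystander: a second cork-framed brass plate, without feet, 110 by 130 by 16 mm, flat on the table beyond the dock. Origin at the centre of its underside.
- calculator: Bystander: black calculator 130 by 75 by 16 mm, on the dock's -x side near its catch end. Origin at the centre of its underside.
- probe_pen: Bystander: black pen-shaped probe 145 by 14 by 14 mm, lying beside the dock on its -x side. Origin at the middle of its black handle, underside.
There are look-alikes about, which are no part of the job. Leave any turquoise look-alike of the board alone.

How it is judged:
By the outcome, as a careful person would: the job done as asked, in the order asked, and still so for the second after the job is handed in, with the robot touching nothing.
It also fails if it takes over 51 s, if anything falls off the work surface, if the arm or the gripper's body presses on something with over 40 N, if the wrist force passes 120 N, or if a joint passes its speed limit or range.

## Working session

There is one attempt and no reset: what is moved stays moved. The work goes in short steps, each a Python script; the robot and the scene stay as the last script left them, time stands still between calls to the robot, and variables do not carry over. Pictures are saved under pics/ and viewed, about 8 in all and at most 12, crops included, and the job is handed in when it is done.

```bash
mkdir -p pics; ls
python3 - <<'E'
from plant import *
import cv2, numpy as np
for n in("top","side"):
    p,d=get_image(n); cv2.imwrite(f"pics/{n}0.png",p[...,::-1]); np.savez(f"pics/{n}0.npz",p=p,d=d)
    c=get_calibration(n); print(n,c["intrinsics"].round(1).tolist(),np.round(c["dist_coeffs"],4),c["world_from_camera"].round(3).tolist())
o=observe();print(o["time_s"],o["eef_pos"],o["tcp_rot"],o["ft_force"],o["opening"])
E
```

```text
pics
top [[392.0, 0.0, 258.7], [0.0, 392.0, 199.2], [0.0, 0.0, 1.0]] [-0.0389  0.      0.      0.      0.    ] [[0.007, -0.99, 0.138, 0.427], [-1.0, -0.006, 0.009, 0.028], [-0.008, -0.138, -0.99, 1.101], [0.0, 0.0, 0.0, 1.0]]
side [[350.2, 0.0, 254.1], [0.0, 350.2, 189.7], [0.0, 0.0, 1.0]] [-0.1046  0.      0.      0.      0.    ] [[-0.927, -0.194, 0.32, 0.285], [-0.374, 0.492, -0.786, 0.661], [-0.005, -0.848, -0.529, 0.505], [0.0, 0.0, 0.0, 1.0]]
0.1 [ 0.23794199 -0.57735182  0.23031343] [-1.69174161  1.56905543  1.84064527] [-0.75260031 -0.39609255 -0.10843199] 0.08559667120908529
```

View pics/top0.png

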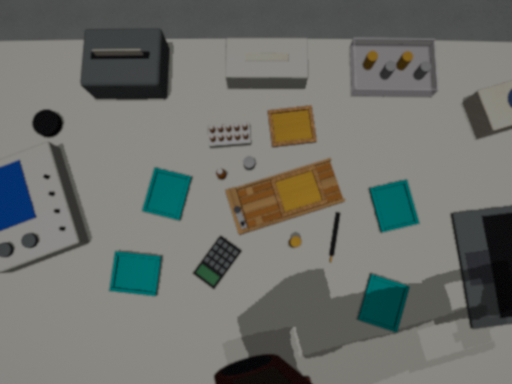

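View pics/side0.png

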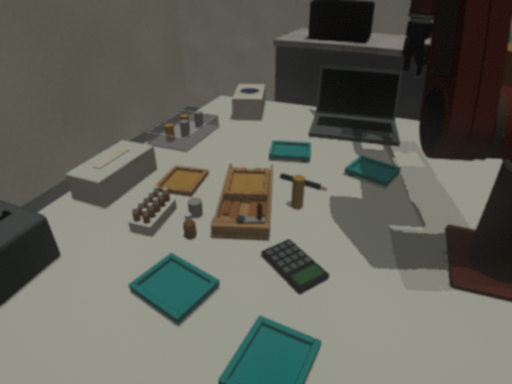

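The top view shows the dock centred near (285,197) with its catch end at the left (240,212). The board is at (298,190), the electrode at (295,241) and the pen at (335,237). The turquoise look-alikes are well away from the dock. I'll enlarge the dock area in both views and measure the dock outline.

```bash
cat > h.py <<'E'
import cv2, numpy as np
from plant import *
def ray(n,uv):
    c=get_calibration(n); K=np.array(c["intrinsics"]);T=np.array(c["world_from_camera"])
    q=cv2.undistortPoints(np.array(uv,float).reshape(-1,1,2),K,np.array(c["dist_coeffs"])).reshape(-1,2)
    return T[:3,3],(T[:3,:3]@np.c_[q,np.ones(len(q))].T).T
def onz(n,uv,z):
    o,d=ray(n,uv); return o+d*((z-o[2])/d[:,2])[:,None]
def tri(a,b):
    o1,d1=ray("top",[a]);o2,d2=ray("side",[b]);d1=d1[0]/np.linalg.norm(d1);d2=d2[0]/np.linalg.norm(d2)
    s=np.linalg.lstsq(np.c_[d1,-d2],o2-o1,rcond=None)[0]
    p,q=o1+s[0]*d1,o2+s[1]*d2; return (p+q)/2,np.linalg.norm(p-q)
E
python3 - <<'E'
from h import *
for n,(x,y,w,h),k in(("top",(220,150,130,90),6),("side",(205,155,110,90),7)):
    p=np.load(f"pics/{n}0.npz")["p"]
    cv2.imwrite(f"pics/{n}0c.png",cv2.resize(p[y:y+h,x:x+w,::-1],None,fx=k,fy=k,interpolation=cv2.INTER_CUBIC))
z=np.load("pics/top0.npz");p,d=z["p"],z["d"]
hsv=cv2.cvtColor(p,cv2.COLOR_RGB2HSV)
m=((hsv[...,0]<28)&(hsv[...,1]>70)).astype(np.uint8)
m=cv2.morphologyEx(m,cv2.MORPH_CLOSE,np.ones((7,7)))
for c in cv2.findContours(m,0,2)[0]:
    if cv2.contourArea(c)>300:
        r=cv2.minAreaRect(c); b=cv2.boxPoints(r)
        print(np.round(r[0]),np.round(r[1]),r[2]); print(b.round(1).tolist(), onz("top",b,.02).round(3).tolist())
# depth check of heights
v,u=np.mgrid[160:240:10,225:345:10]
c=get_calibration("top");o,dd=ray("top",np.c_[u.ravel(),v.ravel()])
print((o[2]+dd[:,2]*d[v.ravel(),u.ravel()]).reshape(v.shape).round(3))
E
```

```text
[263. 369.] [28. 94.] 90.0
[[216.0, 355.0], [310.0, 355.0], [310.0, 383.0], [216.0, 383.0]] [[0.159, 0.149, 0.02], [0.162, -0.101, 0.02], [0.09, -0.1, 0.02], [0.088, 0.148, 0.02]]
[285. 196.] [ 47. 111.] 72.89727020263672
[[224.6999969482422, 189.60000610351562], [331.0, 156.89999389648438], [344.79998779296875, 201.60000610351562], [238.39999389648438, 234.3000030517578]] [[0.604, 0.134, 0.02], [0.7, -0.165, 0.02], [0.573, -0.201, 0.02], [0.48, 0.093, 0.02]]
[229. 133.] [11. 36.] 86.42366790771484
[[210.39999389648438, 128.6999969482422], [246.39999389648438, 126.4000015258789], [247.10000610351562, 137.89999389648438], [211.10000610351562, 140.10000610351562]] [[0.781, 0.178, 0.02], [0.788, 0.075, 0.02], [0.754, 0.073, 0.02], [0.747, 0.175, 0.02]]
[292. 126.] [37. 45.] 83.2901611328125
[[267.29998779296875, 109.9000015258789], [312.0, 104.69999694824219], [316.29998779296875, 141.39999389648438], [271.6000061035156, 146.60000610351562]] [[0.838, 0.015, 0.02], [0.854, -0.114, 0.02], [0.745, -0.124, 0.02], [0.729, 0.003, 0.02]]
[[-0.001  0.001  0.042  0.002 -0.002  0.002  0.002 -0.002  0.001  0.001
   0.03  -0.001]
 [ 0.004 -0.    -0.004  0.001  0.001 -0.    -0.     0.027  0.039  0.042
   0.018 -0.001]
 [ 0.002  0.    -0.004 -0.002  0.026  0.04   0.029  0.029  0.029  0.032
   0.009  0.011]
 [ 0.038  0.035  0.014  0.017  0.012  0.041  0.028  0.031  0.031  0.033
   0.021  0.014]
 [-0.004  0.036  0.011  0.014  0.008  0.01   0.027  0.028  0.032  0.031
   0.04   0.01 ]
 [ 0.002  0.049  0.012  0.014  0.02   0.018  0.03   0.041  0.008  0.025
   0.002 -0.001]
 [ 0.001  0.04   0.007  0.009  0.018  0.03   0.01   0.    -0.001 -0.003
  -0.005  0.016]
 [ 0.001  0.002  0.038  0.006 -0.001  0.003 -0.     0.    -0.001  0.003
   0.004  0.017]]
```

View pics/top0c.png

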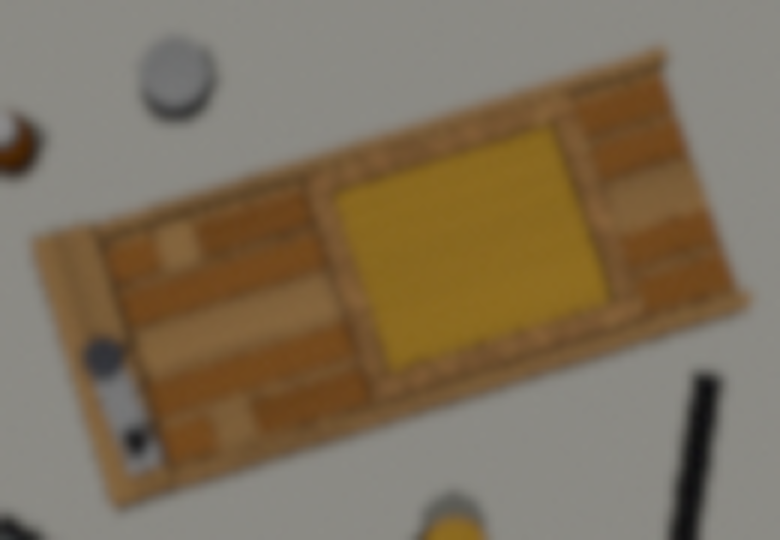

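View pics/side0c.png

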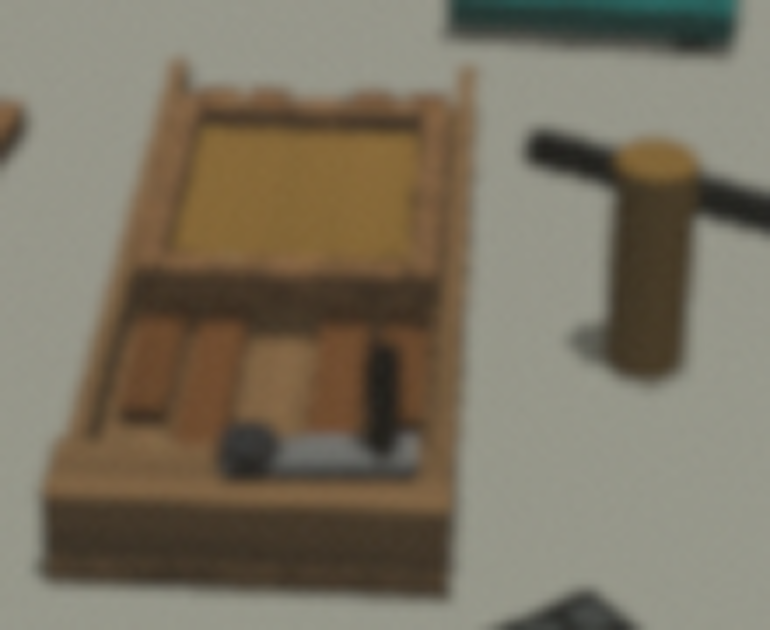

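Top crop: the block's outer corners are at crop (38,240) and (120,505), and the guide ends at (664,52) and (748,300). The rim's outer corners are near (308,180), (378,395) and (645,310). The pivot is at (103,357) and the pin top at about (135,440). In the side crop the pin top is at (383,345) and the pivot cap at (247,440). The catch is open, and the board sits well short of the notches.

Run:
```python
from h import *
T=lambda a:(np.array(a,float)+.5)/6-.5+[220,150]
S=lambda a:(np.array(a,float)+.5)/7-.5+[205,155]
bl=onz("top",T([(38,240),(120,505)]),.0365)
ge=onz("top",T([(664,52),(748,300)]),.028)
br=onz("top",T([(336,190),(548,125),(612,300),(392,370)]),.030)
ri=onz("top",T([(308,180),(378,395),(645,310),(575,95)]),.040)
print("block",bl.round(4).tolist(),"ends",ge.round(4).tolist(),"W",np.linalg.norm(bl[0]-bl[1]),np.linalg.norm(ge[0]-ge[1]))
print("brass sides",[np.linalg.norm(br[i]-br[i-1]).round(3) for i in range(4)],"rim",[np.linalg.norm(ri[i]-ri[i-1]).round(3) for i in range(4)])
# dock frame: fit 4 corners
D=np.array([(65,110),(-65,110),(64,-200),(-64,-200)])/1000; P=np.r_[bl,ge][:,:2]
dc,pc=D.mean(0),P.mean(0); A=(D-dc).T@(P-pc); th=np.arctan2(A[0,1]-A[1,0],A[0,0]+A[1,1])
R=np.array([[np.cos(th),-np.sin(th)],[np.sin(th),np.cos(th)]]); t=pc-R@dc
print("th",th,"t",t,"res",((D@R.T+t)-P).round(4).tolist())
loc=lambda p:((p[...,:2]-t)@R).round(4).tolist()
print("brass local",loc(br),"c",loc(br.mean(0)),"rim",loc(ri),"c",loc(ri.mean(0)))
for nm,a,b in(("pin",(135,438),(383,347)),("pivot",(103,355),(247,432)),("rimfrontleft",(308,180),(130,268)),("rimfrontright",(378,395),(440,268)),("blockA",(38,240),(45,492)),("blockB",(120,505),(447,512)),("endA",(664,52),(178,62)),("endB",(748,300),(470,68))):
    p,e=tri(T(a),S(b));print(nm,p.round(4),"err",round(e,4),"local",loc(p))
np.savez("dock.npz",th=th,t=t)
```

```text
block [[0.6019, 0.1286, 0.0365], [0.4809, 0.0893, 0.0365]] ends [[0.694, -0.1617, 0.028], [0.5772, -0.1982, 0.028]] W 0.12727973253560584 0.12239462449632306
brass sides [np.float64(0.087), np.float64(0.103), np.float64(0.087), np.float64(0.106)] rim [np.float64(0.129), np.float64(0.104), np.float64(0.128), np.float64(0.104)]
th 0.31426402684133026 t [0.57459815 0.00731692] res [[0.0005, 0.0034], [-0.0021, 0.0025], [0.0033, -0.0015], [-0.0016, -0.0045]]
brass local [[0.0452, -0.0311], [0.0445, -0.1344], [-0.0422, -0.1361], [-0.0422, -0.0297]] c [0.0013, -0.0828] rim [[0.0519, -0.0194], [-0.052, -0.0193], [-0.0519, -0.1471], [0.0524, -0.1489]] c [0.0001, -0.0837]
pin [0.5083 0.0808 0.0807] err 0.0012 local [-0.0403, 0.0904]
pivot [0.5479 0.0973 0.0489] err 0.0006 local [0.0024, 0.0938]
rimfrontleft [0.6328 0.0055 0.0356] err 0.0042 local [0.0548, -0.0197]
rimfrontright [ 0.5302 -0.0273  0.0405] err 0.0018 local [-0.0529, -0.0192]
blockA [0.6034 0.1293 0.0322] err 0.0015 local [0.0651, 0.1071]
blockB [0.4824 0.09   0.0306] err 0.0025 local [-0.0621, 0.1071]
endA [ 0.6953 -0.162   0.025 ] err 0.0011 local [0.0624, -0.1983]
endB [ 0.5778 -0.1982  0.027 ] err 0.0009 local [-0.0605, -0.1965]
```

The fit agrees with the given sizes to a few mm: the pin measured 81 mm high and 42 mm from the pivot. The board's origin is about 84 mm short of the seat. I'll check IK first, then push the board with shut fingers.

```bash
cat >> h.py <<'E'
import os
if os.path.exists("dock.npz"):
    _z=np.load("dock.npz"); th=float(_z["th"]); t=_z["t"]
    Rd=np.array([[np.cos(th),-np.sin(th)],[np.sin(th),np.cos(th)]])
W=lambda x,y,z:[*(Rd@[x,y]+t),z]
L=lambda p:(Rd.T@(np.array(p[:2])-t)).round(4)
O=lambda yaw:[0,np.pi/2,yaw]   # tool down, tool z axis along yaw
E
cat > push.py <<'E'
from h import *
Y=th-np.pi/2
print([np.round(inverse_kinematics(p,O(y)),2).tolist() for p,y in((W(0,-.185,.021),Y),(W(-.042,.12,.05),Y),(W(-.0165,.05,.05),th))])
gripper_to(0,20); 
movep(W(0,-.185,.10),O(Y)); move_l(W(0,-.185,.022),.08,max_force=15)
o=observe();f0=o["ft_force"];print(o["time_s"],L(o["eef_pos"]),o["eef_pos"][2],f0)
print("hit",move_l(W(0,-.100,.022),.04,max_force=20)); o=observe();print(L(o["eef_pos"]),o["ft_force"]-f0)
y=L(o["eef_pos"])[1]
while y<-.060:
    y+=.003
    hit=move_l(W(0,y,.022),.02,max_force=15); o=observe(); f=Rd.T@(o["ft_force"]-f0)[:2]
    print(round(o["time_s"],2),L(o["eef_pos"]),f.round(1),round(o["ft_force"][2]-f0[2],1),hit)
    if hit or f[1]<-11: break
p,_=get_image("top");cv2.imwrite("pics/top1.png",cv2.resize(p[150:240,220:350,::-1],None,fx=6,fy=6,interpolation=cv2.INTER_CUBIC))
E
python3 push.py
```

```text
[[-0.38, 0.5, 1.58, -0.0, 1.05, -0.7], [0.06, 0.16, 1.97, -0.0, 1.01, -0.25], [-0.05, 0.24, 1.87, 0.0, 1.03, -1.94]]
4.0833 [ 0.0005 -0.1854] 0.022810933090895366 [-0.2482341   0.52901676 -0.19800638]
hit False
[ 0.     -0.1001] [ 1.57276318 -2.80034796 -0.04455326]
6.65 [ 0.     -0.0969] [ 0.2 -2.5] 0.7 False
6.95 [ 0.     -0.0938] [-0.4 -2.7] 1.1 False
7.25 [ 0.     -0.0908] [-0.2 -2.2] 0.5 False
7.55 [ 0.     -0.0879] [ 0.4 -1.8] 0.8 False
7.85 [ 0.     -0.0849] [ 0.3 -1.9] 0.8 False
8.15 [ 0.     -0.0819] [-0.5 -2.9] 0.9 False
8.45 [-0.     -0.0788] [ 0.2 -1.9] 1.2 False
8.75 [-0.0003 -0.0751] [ 0.6 -0.3] 0.2 False
9.05 [-0.0001 -0.0727] [ 0.3 -0.8] 0.4 False
9.35 [ 0.     -0.0718] [-0.9 -6.9] -3.3 False
9.65 [ 0.0001 -0.0716] [ -2.6 -16.1] -3.1 False
```

The force jumped to 16 N and the board stopped hard with the TCP at y≈-72 mm, which fits a drop. I'll back off and check.

Run:
```python
from h import *
move_l(W(0,-.085,.022),.06); move_l(W(0,-.10,.13),.2)
Y=th-np.pi/2
movep(W(-.042,.135,.13),O(Y))
p,d=get_image("side");a=cv2.resize(p[155:245,205:315,::-1],None,fx=6,fy=6,interpolation=cv2.INTER_CUBIC)
cv2.imwrite("pics/side2.png",a);print(observe()["time_s"])
p,d=get_image("top");cv2.imwrite("pics/top2.png",cv2.resize(p[150:240,220:350,::-1],None,fx=6,fy=6,interpolation=cv2.INTER_CUBIC))
# brass surface height by depth, dropped: 23 mm, before: 30 mm
c=get_calibration("top");q0=np.load("pics/top0.npz")["d"]
K=np.array(c["intrinsics"]);Tw=np.array(c["world_from_camera"])
for nm,dd,yc in(("before",q0,-.083),("now",d,0)):
    g=np.array([W(x,yc+y,.027) for x in np.linspace(-.03,.03,9) for y in np.linspace(-.04,.025,9)])
    cam=(g-Tw[:3,3])@Tw[:3,:3]
    uv=cv2.projectPoints(cam,np.zeros(3),np.zeros(3),K,np.array(c["dist_coeffs"]))[0].reshape(-1,2).round().astype(int)
    o,r=ray("top",uv); z=o[2]+r[:,2]*dd[uv[:,1],uv[:,0]]; print(nm,np.median(z).round(4),z.std().round(4))
```

```text
11.8333
before 0.0301 0.0021
now 0.0231 0.0019
```

View pics/top2.png

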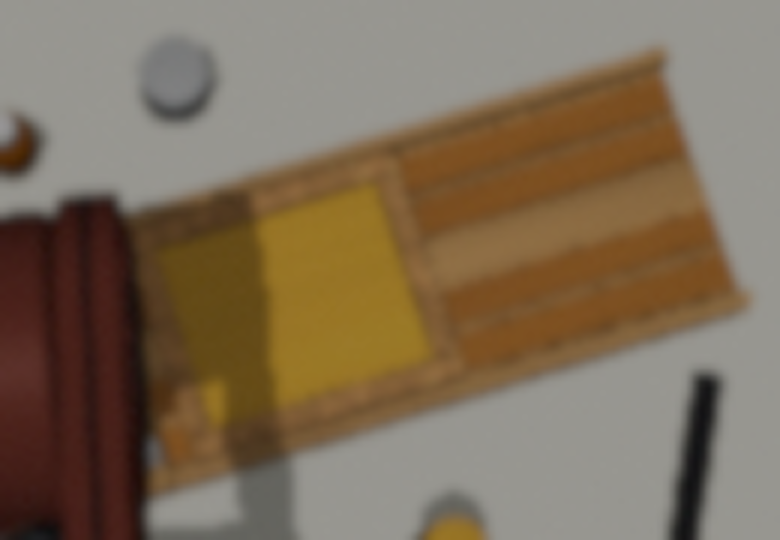

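View pics/side2.png

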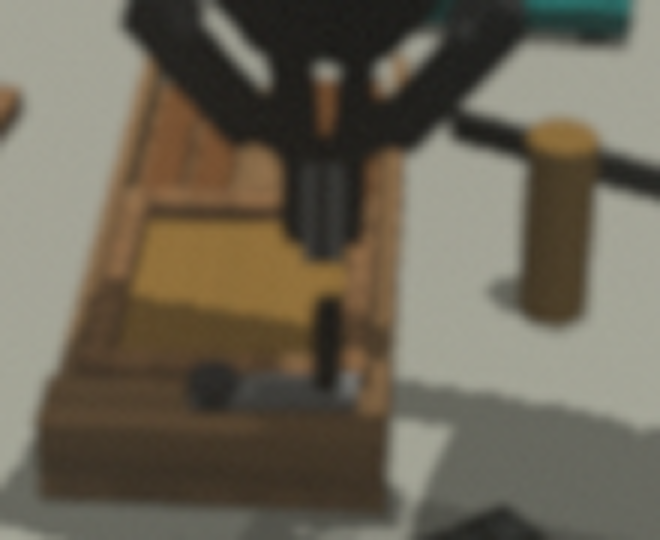

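The board has dropped: the depth median of the brass went from 30.1 to 23.1 mm, and the pictures show the board up against the end block. Now I'll sweep the pin along its arc.

```bash
cat > catch.py <<'E'
from h import *
d=.0165; r=.042; piv=np.array([.0005,.093])
def pose(phi,extra=0):
    pin=piv+r*np.array([-np.sin(phi),-np.cos(phi)]); tg=np.array([np.cos(phi),-np.sin(phi)])
    return W(*(pin-tg*(d+extra)),.050), O(th-phi)
p,o=pose(np.pi/2,.02); move_l(p,.1,rotation=o,max_force=12)
f0=observe()["ft_force"]
for phi in np.arange(1.55,-.21,-.1):
    p,o=pose(phi); hit=move_l(p,.03,rotation=o,max_force=10); s=observe(); f=Rd.T@(s["ft_force"]-f0)[:2]
    tg=np.array([np.cos(phi),-np.sin(phi)])
    print(round(s["time_s"],2),round(phi,2),L(s["eef_pos"]),round(s["eef_pos"][2],4),"tang",round(float(f@tg),1),f.round(1),hit)
    if hit or f@tg<-8: break
E
python3 catch.py
```

```text
13.68 1.55 [-0.0419  0.1086] 0.0499 tang 0.1 [-0.3 -0.1] False
13.98 1.45 [-0.0432  0.1044] 0.05 tang -0.1 [-0.1  0. ] False
14.28 1.35 [-0.0441  0.1   ] 0.05 tang 0.2 [ 0.2 -0.1] False
14.58 1.25 [-0.0445  0.0955] 0.05 tang 0.3 [-0.4 -0.4] False
14.88 1.15 [-0.0446  0.091 ] 0.05 tang 0.4 [ 0.4 -0.2] False
15.18 1.05 [-0.0441  0.0865] 0.05 tang 0.4 [ 0.  -0.5] False
15.48 0.95 [-0.0433  0.0821] 0.05 tang 0.5 [ 0.4 -0.4] False
15.78 0.85 [-0.042   0.0778] 0.05 tang -0.6 [-0.6  0.3] False
16.08 0.75 [-0.0402  0.0736] 0.05 tang 0.2 [0.6 0.2] False
16.38 0.65 [-0.0381  0.0697] 0.05 tang -0.8 [-0.7  0.4] False
16.68 0.55 [-0.0355  0.0659] 0.05 tang -0.5 [-0.1  0.7] False
16.98 0.45 [-0.0326  0.0624] 0.05 tang 0.6 [ 0.6 -0.2] False
17.28 0.35 [-0.0294  0.0593] 0.05 tang -0.6 [-0.7 -0.1] False
17.58 0.25 [-0.0259  0.0565] 0.05 tang -0.9 [-0.8  0.5] False
17.88 0.15 [-0.0221  0.054 ] 0.05 tang 0.0 [-0.  -0.3] False
18.18 0.05 [-0.0181  0.0519] 0.05 tang -0.1 [-0.1 -0.3] False
18.48 -0.05 [-0.0151  0.0506] 0.0496 tang -5.1 [-5.1  0.1] False
18.69 -0.15 [-0.0152  0.0496] 0.0487 tang -3.1 [-3.  -0.7] True
```

The catch met a firm stop with the finger at x=-15 mm, which puts the pin at x≈+1 mm. I'll retreat and check.

Run:
```python
from h import *
move_l(W(-.03,.052,.050),.05); move_l(W(-.03,.052,.16),.2)
set_joints([-1.306,.22,1.526,0,1.395,-.126])
P={}
for n,(x,y,w,h) in(("top",(200,140,150,110)),("side",(205,155,110,90))):
    p,d=get_image(n);np.savez(f"pics/{n}3.npz",p=p,d=d)
    P[n]=cv2.resize(p[y:y+h,x:x+w,::-1],None,fx=5,fy=5,interpolation=cv2.INTER_CUBIC); cv2.imwrite(f"pics/{n}3.png",P[n])
    q=np.load(f"pics/{n}0.npz")["p"]; df=(np.abs(p.astype(int)-q).max(2)>40).astype(np.uint8)
    print(n,[cv2.boundingRect(c) for c in cv2.findContours(df,0,2)[0] if cv2.contourArea(c)>6])
print(observe()["time_s"])
```

```text
top [(236, 213, 10, 15), (240, 202, 15, 9)]
side [(246, 217, 10, 3), (240, 202, 5, 8), (245, 194, 22, 26), (223, 194, 17, 10), (231, 189, 31, 3), (423, 44, 8, 10), (404, 36, 6, 10)]
22.4083
```

View pics/top3.png

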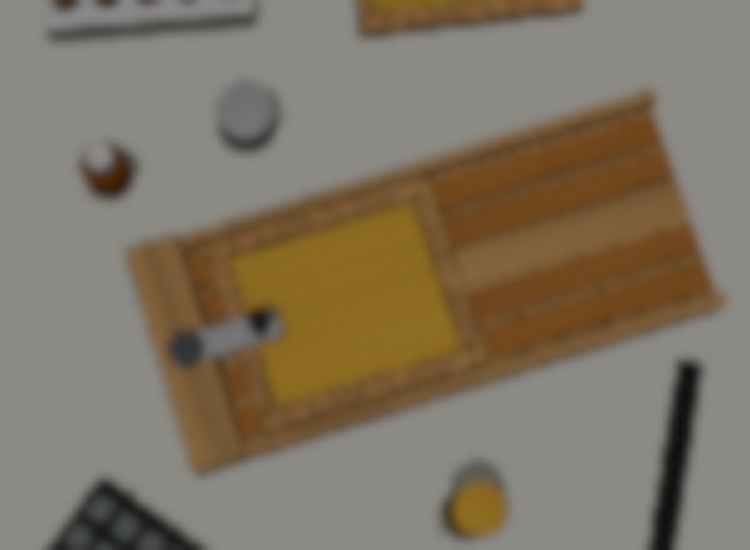

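View pics/side3.png

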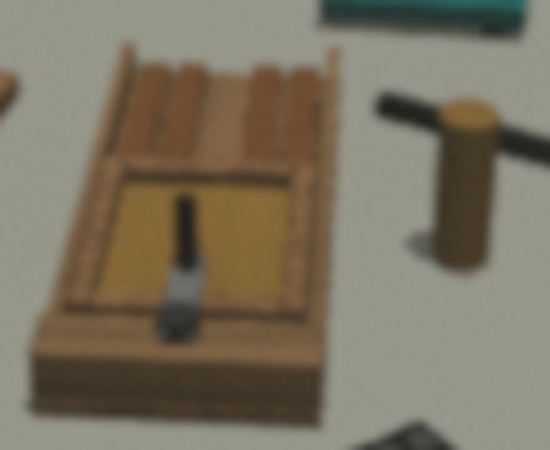

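Top view: the catch points from the pivot (186,348) along the dock's -y over the front rim, with the pin at about (262,318). Side view: the pin top is at (184,198). Outside the dock, the image differences show only the gripper. One angle check, then I'll hand in.

Run:
```python
from h import *
f=lambda a,o:(np.array(a,float)+.5)/5-.5+o
p,e=tri(f((262,317),[200,140]),f((184,199),[205,155]));q,e2=tri(f((186,347),[200,140]),f((178,320),[205,155]))
a,b=L(p),L(q);print(p.round(4),a,e,q.round(4),b,e2,"phi",np.arctan2(-(a-b)[0],-(a-b)[1]),"r",np.linalg.norm(a-b))
m=onz("top",f([(175,347),(197,347),(270,335),(284,322),(265,340)],[200,140]),.043);print([L(x).tolist() for x in m])
job_done();print(observe()["time_s"])
```

```text
[0.5608 0.0557 0.0781] [0.0018 0.0503] 0.0022599244440846674 [0.5476 0.0974 0.0428] [0.0021 0.094 ] 7.926765488597906e-05 phi 0.006864880716852816 r 0.04370102973615153
[[0.004, 0.0997], [0.0003, 0.0883], [-0.0054, 0.0485], [-0.001, 0.0391], [-0.0072, 0.0519]]
the job is handed in; nothing more can be done
the job is handed in; nothing more can be done
```

I pushed the board home with the shut fingertips, then swept the catch round by its pin until it met its stop. I then moved the arm clear and handed the job in at about 22 s of the allowed 51 s.

- **Board:** it slid at about 2–3 N, then stopped hard at 16 N. Depth readings of the brass went from 30.1 mm to 23.1 mm, which is the 7 mm drop. I confirmed this before touching the catch.
- **Catch:** the finger met a firm stop at about 5–10 N. Two-view measurement put the catch at about 0.007 rad, so shut within measurement error. The pin measured 43.7 mm from the pivot against 42 mm given, and the pin top 78 mm high against 81.5 mm. These are slightly off but within what picking pixels by hand allows.
- **Other objects:** comparing before and after images showed changes only on the dock and at the gripper, so nothing else appears to have moved.

No checks failed. The dock corner fit left residuals of up to 4.5 mm, which did not affect the pushes.

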